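Dock the air filter in its rail

ROBOT

A 7-joint arm with a two-finger parallel gripper is mounted at the origin on the work surface. World frame = base frame: x ahead of the robot, y to its left, z up, the work surface at z = 0. Lengths are in mm, angles in rad, forces in N, time in s.
With the tool pointing down it reaches from about 425 to 975 mm from the base axis. Payload 16.7 kg.
Tool frame: the origin (TCP) lies at the very end of the fingers, on their centre line; the grasp point (between the pads) lies 19 mm behind it; z points along the fingers, y is the line along which they close (so a half turn about z gives the same grasp; the last joint's range is limited). The gripper opens to 85 mm and grips with 20 to 120 N. Pads are 22 mm wide; open, the fingers measure 114 mm over their backs; the gripper's body (76 mm by 85 mm) begins 54 mm behind the grasp point. The pads swing forward as they close: fully open they stand 13 mm farther back than shut.
Start: joints at [-1.482, 0.426, 0.074, 1.606, -0.034, 1.111, -0.067], TCP at [159.669, 655.805, 197.502] pointing down, gripper open.
Joint ranges: [-2.85, 2.85], [-0.5, 2.14], [-1.23, 1.37], [0.21, 2.46], [-1.02, 4.16], [0.16, 2.05], [-2.73, 2.73]. Speed limits (rad/s): [1.89, 1.89, 2.39, 2.39, 3.01, 3.01, 3.01].

INTERFACE

Orientations are given as a 3x3 rotation matrix whose columns are the frame's x, y, z axes.
In Python, from station import observe, grab_frame, close_job gives the robot as it stands.
- The arm moves only by the shell command python3 -m handwheel 'ROWS'. ROWS is JSON, a list of rows, each an object with "grip": the closure, from 0 (fully open) to 1 (shut); "slide": the shift along the world's x, y, z in mm, a list of three; "spin": the turn about the world's z in rad. In form: [{"grip": grip, "slide": [x, y, z], "spin": spin}, ...]. A call has 1 to 20 rows; each row is the pose to reach, as a shift and turn from the pose commanded when the call began; what a row does not reach only later rows make up. A row lasts 1/8 s, in which the tool goes at most 62.5 mm and 10.7 degrees, less where a joint would pass 70% of its speed; a pose out of reach is approached as far as the arm can. A call with a gripper value outside its range is refused whole. The fingers move at their own pace and stop on an object; the grip force is fixed at half the most. Time passes only in rows, so rows that repeat a pose let the fingers close. It gives the time, the measured TCP pose, the force, the opening and the grip force at its end, in the units of the state.
- observe(): the state, without advancing time (a new reading comes with each control period).
- grab_frame(name): name is "scene" or "side" or "wrist"; returns a dict with "img" (420x560x3 uint8, blue, green, red), "vfov" (degrees; the focal length in pixels is half the picture's height over the tangent of half this angle, whatever the lens; pixels are square), "cx", "cy" (the principal point, pixels), "R" (3x3) and "t" (3): a world point X has camera coordinates R X + t. Camera axes: x right, y down, z forward; pixel columns grow to the right and rows downward; lengths in mm; the calibration is good to about 2 mm. A picture is of the moment at which its call begins. There is no depth.
- close_job(): hands the job in; it is judged then, once.
The state is a dict: "t": time; "joints": joint angles; "qd": joint speeds; "joint_efforts": joint torques, N m; "tool_pos": TCP position; "eef_rot": TCP orientation; "contact_force": force on the tool from outside, world axes, zero at the start; "moment": the same for the moment, N m; "opening": finger opening in mm; "grip_force": force on a finger pad.
Only numpy, scipy, OpenCV 4.12 (cv2) and the standard library are available. Lean on these libraries where they do the work, as an engineer would, in place of code of your own. Each camera call takes 0.05 s, during which the arm holds its last target. There are 200 camera calls.

TASK

Put the compressor's air filter, the unit with the see-through bowl, back on its dock: feed its foot under the lips of the metal rail from the rail's open end and slide it along until it is fully home against the dark block at the other end, then let go. Leave the knob-topped regulator and the black silencer where they stand.

Things in the scene. Friction and masses are not known exactly. Their poses are not given: they have to be found in the camera images.
- filter: Air filter standing on the counter, 114 mm tall, 0.2-0.45 kg. Origin: centre of the foot's underside, z up. Foot plate 48 (x) by 64 (y) by 8 mm; neck 18 mm across to z = 32; round see-through bowl 38 across, z = 32 to 78; on top a metal head 40 (x) by 56 (y) mm, z = 78 to 114, to grip across its 40 mm; brass ports 5 mm long on its y ends. Same turned half round about z: either way round is right.
- rail: Metal rail, fixed. Origin: mid-track, at the underside; z up. Track along y, from open mouth y = -80 to the dark stop block, y = 80 to 125 mm (46 high, gauge to 58). Floor top z = 6; 60 wide inside; lips z = 24 to 28 leave a 30 mm slot for the neck. Before the mouth, y = -116 to -80: flared walls 26 high, 60 to 90 apart, on a 104 wide, 6 high apron. Filter fully home: its origin at x 0, y 48, z 6, y axes parallel.
- regulator: Pressure regulator, a bystander: same kind of foot, 42 by 56 mm metal body without a bowl, round black knob 40 mm across on top, 104 mm tall. Origin: centre of its underside, z up. Loose; leave it alone.
- silencer: Intake silencer, a bystander: black ribbed cylinder 58 mm across and 52 mm high with a 34 mm metal stub on top, 70 mm tall in all. Origin: centre of its underside, z up. Loose; leave it alone.
Not all that is in view belongs to the job. Leave any pink or red look-alike of the filter alone.

How it is judged:
By the outcome, as a careful person would: the job done as asked, in the order asked, and still so for the second after the job is handed in, with the robot touching nothing.
It also fails if it takes over 42 s, if anything falls off the work surface, if the arm or the gripper's body presses on something with over 40 N, if the wrist force passes 120 N, or if a joint passes its speed limit or range.

## Working session

There is one attempt and no reset: what is moved stays moved. The work goes in short steps, Python scripts to look and compute and a shell command to move; the robot and the scene stay as the last step left them, time stands still between calls to the robot, and variables do not carry over. Pictures are saved under pics/ and viewed, at most 10 in all, crops included, and the job is handed in when it is done.

```bash
mkdir -p pics; cat > h.py <<'E'
import numpy as np, cv2
from station import observe, grab_frame, close_job
def snap(n,fn=None):
    f=grab_frame(n)
    if fn: cv2.imwrite('pics/'+fn,f['img'])
    f['f']=210/np.tan(np.radians(f['vfov'])/2); f['R']=np.array(f['R']); f['t']=np.array(f['t'])
    return f
def px2z(f,u,v,z):
    d=f['R'].T@np.array([(u-f['cx'])/f['f'],(v-f['cy'])/f['f'],1]); c=-f['R'].T@f['t']
    return c+d*(z-c[2])/d[2]
def proj(f,X):
    p=(f['R']@np.array(X,float).T).T+f['t']
    return p[...,:2]/p[...,2:]*f['f']+[f['cx'],f['cy']]
E
python3 - <<'E'
from h import *
import pickle
for n in ['scene','side','wrist']:
    f=snap(n,n+'0.png'); pickle.dump(f,open(n+'0.pkl','wb')); print(n,f['vfov'],f['cx'],f['cy'],(-f['R'].T@f['t']).round(),f['R'][2].round(2))
s=observe();print(s)
E
```

```text
scene 56.65998039138201 285.5508868866053 209.47653819250772 [874. 365. 638.] [-0.45 -0.51 -0.73]
side 53.77437324318881 279.6965173774929 208.9207591669309 [ 356. -695.  449.] [ 0.16  0.84 -0.51]
wrist 68.74633694348208 279.57212624187406 210.19124378401114 [ 92. 672. 374.] [ 0.26 -0.07 -0.96]
{'t': 0.15, 'joints': array([-1.48149218,  0.42657174,  0.07389436,  1.60641973, -0.0340956 ,
        1.11081375, -0.06711784]), 'qd': array([ 1.90508428e-03, -2.01577662e-03,  4.15076839e-05, -2.26954431e-03,
        1.78161236e-03,  1.50770999e-03,  1.65058597e-03]), 'joint_efforts': array([ 3.45165965e-03, -9.50329471e+01,  3.76334757e+00, -4.63760984e+01,
        1.94203947e-02,  7.88580714e-03, -3.00341810e-05]), 'tool_pos': array([159.6339512 , 655.51166176, 197.0014805 ]), 'eef_rot': array([[-9.71602286e-01,  2.36619897e-01, -1.48209341e-04],
       [ 2.36619931e-01,  9.71601834e-01, -9.40803854e-04],
       [-7.86124440e-05, -9.49156459e-04, -9.99999546e-01]]), 'contact_force': array([-0.69321776, -0.08149947, -0.60869945]), 'moment': array([-0.03074786, -0.02686935,  0.01337172]), 'grip_force': 0.0, 'opening': 85.19954124213179}
```

View pics/scene0.png

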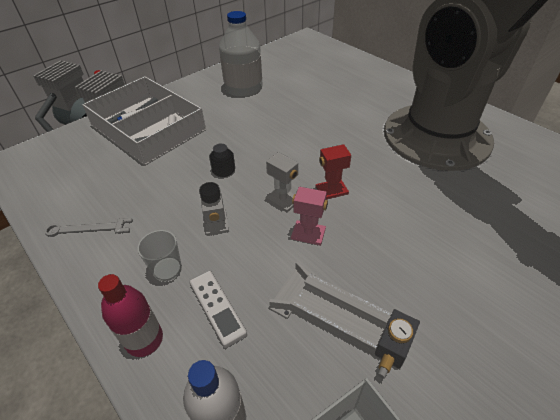

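View pics/side0.png

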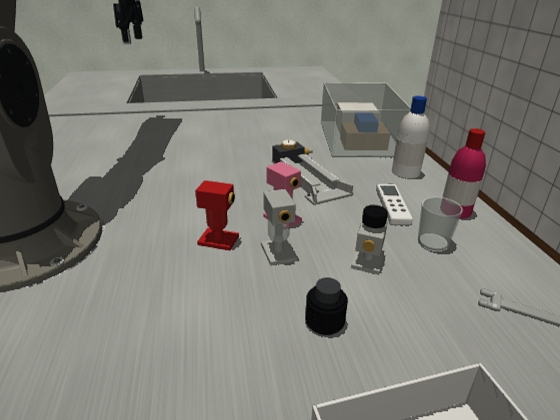

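Scene: the grey filter with bowl is at about (283,180), between red and pink look-alikes. The rail runs from its mouth (285,295) to its stop (400,335). The regulator is at (213,208) and the silencer at (222,160). Side: filter at (280,225). I'll zoom in for precise corners.

```bash
python3 - <<'E'
import cv2
a=cv2.imread('pics/scene0.png')
cv2.imwrite('pics/c1.png',cv2.resize(a[140:250,230:375],None,fx=5.4,fy=5.4,interpolation=cv2.INTER_CUBIC))
cv2.imwrite('pics/c2.png',cv2.resize(a[255:385,260:430],None,fx=4.6,fy=4.6,interpolation=cv2.INTER_CUBIC))
b=cv2.imread('pics/side0.png')
cv2.imwrite('pics/c3.png',cv2.resize(b[130:280,180:380],None,fx=4,fy=4,interpolation=cv2.INTER_CUBIC))
E
```

```text
(no output)
```

View pics/c1.png

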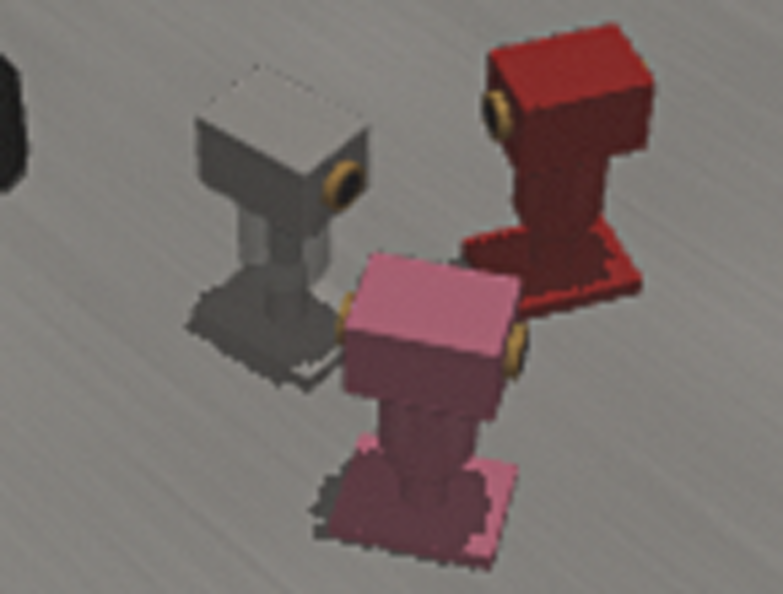

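View pics/c2.png

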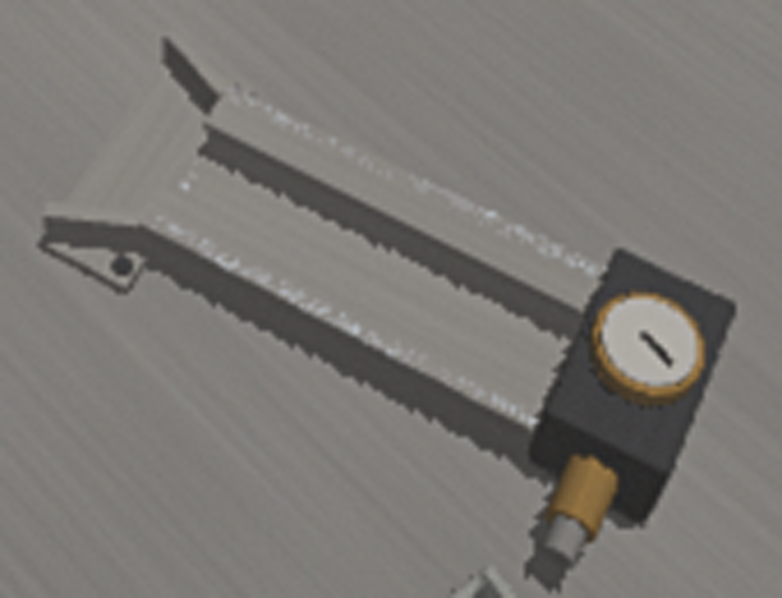

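View pics/c3.png

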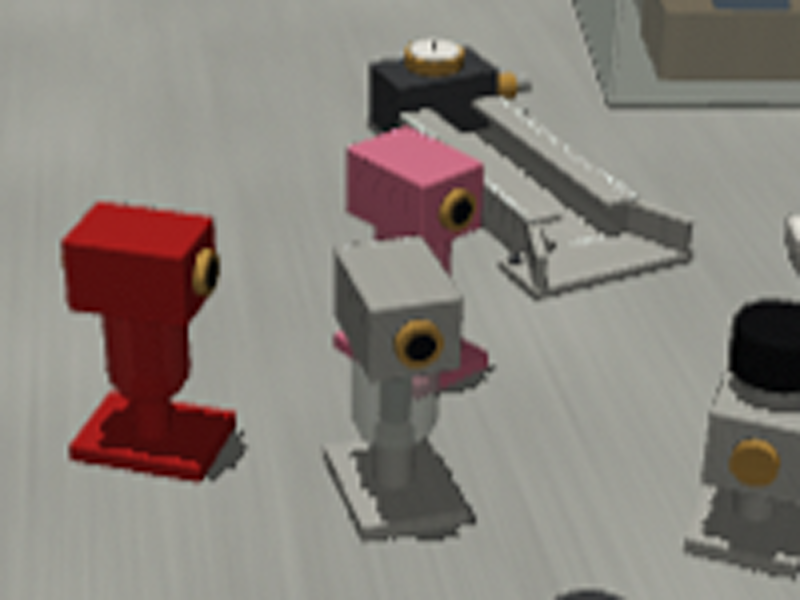

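Both crops show usable corners: filter head top (197,118),(260,66),(369,127),(305,174) in c1; in c2 the flare tips (165,38),(45,217), apron corners (38,243),(122,292) and lip mouth corner (210,125).

```bash
cat > fit.py <<'E'
from h import *
import pickle
from scipy.optimize import least_squares
S,D=[pickle.load(open(n+'0.pkl','rb')) for n in('scene','side')]
c=lambda a,k,o:(np.array(a,float)+.5)/k-.5+o
def T(p,X,h=0):
    x,y,a=p; X=np.array(X,float); return np.c_[x+np.cos(a)*X[:,0]-np.sin(a)*X[:,1], y+np.sin(a)*X[:,0]+np.cos(a)*X[:,1], X[:,2]]
def fit(p0,obs):
    g=lambda p:np.concatenate([(proj(f,T(p,X))-u).ravel() for f,X,u in obs])
    r=least_squares(g,p0,loss='soft_l1'); return r.x,g(r.x).reshape(-1,2).round(1)
E
python3 - <<'E'
from fit import *
us=c([(197,118),(260,66),(369,127),(305,174)],5.4,[230,140])
P=np.array([px2z(S,*u,114)[:2] for u in us]);print('head',P.round(), [round(np.linalg.norm(P[i]-P[i-1])) for i in range(4)])
ud=c([(335,250),(420,238),(462,294),(370,309)],4,[180,130])
Q=np.array([px2z(D,*u,114)[:2] for u in ud]);print('side',Q.round(), [round(np.linalg.norm(Q[i]-Q[i-1])) for i in range(4)],Q.mean(0))
ur=c([(165,38),(45,217),(38,243),(122,292),(210,125)],4.6,[260,255])
XR=[(-45,-116,26),(45,-116,26),(52,-116,6),(52,-80,6),(-15,-80,28)]
q=np.array([px2z(S,*u,z)[:2] for u,(_,_,z) in zip(ur,XR)]);print('rail',q.round())
m=px2z(S,*ur[0],26)-px2z(S,*ur[1],26)
ob=[(S,XR,ur),(D,[(45,-116,26),(52,-116,6)],c([(690,222),(690,258)],4,[180,130]))]
a0=np.arctan2(-m[1],-m[0])
print(fit([q[:2].mean(0)[0],q[:2].mean(0)[1]+116,a0],ob))
# filter: order corners about centre
for f,u,R in((S,us,P),(D,ud,Q)):
    e=[R[1]-R[0],R[2]-R[1]]; 
    print([np.degrees(np.arctan2(v[1],v[0])).round(1) for v in e])
E
```

```text
head [[ 487. -127.]
 [ 448. -134.]
 [ 442.  -78.]
 [ 479.  -75.]] [53, 39, 56, 36]
side [[ 441.  -86.]
 [ 478.  -80.]
 [ 486. -130.]
 [ 448. -136.]] [51, 38, 50, 39] [ 463.39850986 -108.1227001 ]
rail [[575.  55.]
 [665.  84.]
 [668.  82.]
 [658. 119.]
 [591.  99.]]
(array([584.81971762, 179.36073083, -24.84273246]), array([[-0.1,  0.2],
       [ 0.6, -2.5],
       [ 0.4,  0.5],
       [-0.6, -0.7],
       [-0.9,  0.6],
       [-0.9, -0.6],
       [ 0.7, -2.3]]))
[np.float64(-169.6), np.float64(95.9)]
[np.float64(8.1), np.float64(-80.8)]
```

```bash
python3 - <<'E'
from fit import *
p=(584.8,179.4,0.290)
b=c([(620,248),(736,308),(660,475),(540,432)],4.6,[260,255])
for u in b:
    w=px2z(S,*u,46)[:2]-p[:2]; a=p[2]; print('block',(w@[[np.cos(a),-np.sin(a)],[np.sin(a),np.cos(a)]]).round(1))
for n,l in dict(pink=[(345,325),(375,255),(520,280),(500,357)],red=[(488,55),(617,25),(652,80),(530,112)]).items():
    print(n,[px2z(S,*c(q,5.4,[230,140]),114)[:2].round() for q in l])
print('foot corner filt',px2z(S,*c((305,388),5.4,[230,140]),0), 'reg knob',px2z(S,209,190,104))
print('bottles',px2z(S,200,375,230),px2z(S,110,287,200),'box',px2z(S,365,390,100))
us=c([(197,118),(260,66),(369,127),(305,174)],5.4,[230,140]);ud=c([(335,250),(420,238),(462,294),(370,309)],4,[180,130])
X=np.array([(20,-28,114),(-20,-28,114),(-20,28,114),(20,28,114)])
fc=lambda l:c(l,4,[180,130])
print(fit([464,-106,.13],[(S,X,us),(D,X[[2,3,0,1]],ud),(S,[(24,32,0)],c([(305,388)],5.4,[230,140])),(D,[(-24,-32,0),(24,-32,8)],fc([(365,537),(474,518)]))]))
E
```

```text
block [-37.   79.4]
block [-35.5 122.9]
block [ 35.7 120. ]
block [42.2 80.3]
pink [array([522.,  -7.]), array([490., -26.]), array([461.,  19.]), array([493.,  40.])]
red [array([378., -78.]), array([326., -56.]), array([342., -23.]), array([391., -42.])]
foot corner filt [481.85997959 -72.96570717   0.        ] reg knob [ 618.02408746 -147.41982599  104.        ]
bottles [842.02977552 193.00412744 230.        ] [862.83255288   6.57313793 200.        ] box [682.86984538 301.79263667 100.        ]
(array([ 4.64028060e+02, -1.05410969e+02,  1.36434865e-01]), array([[-1.3, -0.6],
       [-0.4, -0.4],
       [-0. , -1. ],
       [-0.6,  0.3],
       [-0.7, -1.5],
       [ 0.3, -1.5],
       [ 0.8,  0.1],
       [ 0.1, -0.1],
       [ 0.2,  1. ],
       [-0.6,  1.4],
       [-1.5, -2.5]]))
```

```bash
python3 -m handwheel '[{"grip":0,"slide":[60,-34,20],"spin":-0.1},{"grip":0,"slide":[120,-68,42],"spin":-0.2},{"grip":0,"slide":[180,-102,42],"spin":-0.3},{"grip":0,"slide":[240,-136,42],"spin":-0.4},{"grip":0,"slide":[282,-190,42],"spin":-0.5},{"grip":0,"slide":[325,-245,42],"spin":-0.6},{"grip":0,"slide":[367,-300,42],"spin":-0.7},{"grip":0,"slide":[410,-356,42],"spin":-0.8},{"grip":0,"slide":[418,-416,42],"spin":-0.9},{"grip":0,"slide":[425,-476,42],"spin":-1.0},{"grip":0,"slide":[432,-536,42],"spin":-1.1},{"grip":0,"slide":[440,-596,42],"spin":-1.195},{"grip":0,"slide":[406,-637,42],"spin":-1.195},{"grip":0,"slide":[372,-678,42],"spin":-1.195},{"grip":0,"slide":[338,-720,42],"spin":-1.195},{"grip":0,"slide":[304.3,-761.2,32],"spin":-1.195},{"grip":0,"slide":[304.3,-761.2,2],"spin":-1.195},{"grip":0,"slide":[304.3,-761.2,2],"spin":-1.195},{"grip":0,"slide":[304.3,-761.2,2],"spin":-1.195}]'
python3 - <<'E'
from h import *
f=snap('wrist','w1.png')
X=[(464-np.sin(.136)*y+np.cos(.136)*x,-105.4+np.cos(.136)*y+np.sin(.136)*x,114) for x,y in((20,-28),(-20,-28),(-20,28),(20,28))]
q=proj(f,X);print(q.round(1))
im=f['img'].copy()
cv2.polylines(im,[q.round().astype(int)],True,(0,255,0),1); cv2.imwrite('pics/w1o.png',im)
E
```

```text
t: 2.52
tool_pos: [464.6, -105.0, 200.2]
eef_rot: [[-0.137, 0.991, 0.0], [0.991, 0.137, -0.0], [-0.0, 0.0, -1.0]]
contact_force: [-0.2, -0.5, 0.6]
opening: 85.6
grip_force: 0.0
[[302.2 234.9]
 [258.3 234.8]
 [257.2 173.7]
 [303.6 173.8]]
```

View pics/w1o.png

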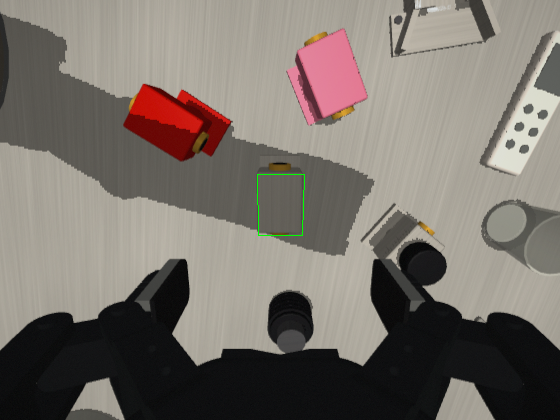

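The wrist view shows the filter head exactly under the projected outline (258–303, 174–235), with the neighbours clear of the fingers. Next I descend and grip.

```bash
python3 -m handwheel '[{"grip":0.1,"slide":[0,0,-40],"spin":0},{"grip":0.1,"slide":[0,0,-80],"spin":0},{"grip":0.1,"slide":[0,0,-105],"spin":0},{"grip":0.1,"slide":[0,0,-120],"spin":0},{"grip":0.1,"slide":[0,0,-120],"spin":0},{"grip":0.4,"slide":[0,0,-120],"spin":0},{"grip":0.7,"slide":[0,0,-120],"spin":0},{"grip":1,"slide":[0,0,-120],"spin":0},{"grip":1,"slide":[0,0,-120],"spin":0},{"grip":1,"slide":[0,0,-120],"spin":0},{"grip":1,"slide":[0,0,-120],"spin":0},{"grip":1,"slide":[0,0,-120],"spin":0}]'
```

```text
t: 4.08
tool_pos: [466.9, -105.9, 83.3]
eef_rot: [[-0.136, 0.991, 0.006], [0.991, 0.136, 0.002], [0.001, 0.006, -1.0]]
contact_force: [-19.4, 2.1, 87.4]
opening: -0.0
grip_force: 42.6
```

```bash
python3 - <<'E'
from h import *
a=snap('scene')['img'][110:260,200:400];b=snap('side')['img'][100:300,180:440]
print(observe()['contact_force'],observe()['opening'])
cv2.imwrite('pics/g1.png',np.vstack([cv2.resize(a,(400,300),interpolation=2),cv2.resize(b,(390,300),interpolation=2)[:,:390] if 0 else cv2.resize(b,(400,300),interpolation=2)]))
E
```

```text
[-19.66103894   2.65155899  88.33872632] 0.03427472517818683
```

View pics/g1.png

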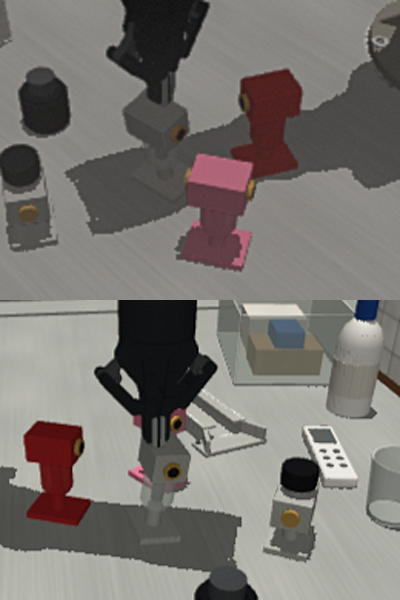

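The picture shows the fingers shut on top of the filter's head, pressing down, with the filter still upright. The fingertips are about 30 mm higher than the reported TCP. I'll lift and measure the real fingertip height.

```bash
python3 -m handwheel '[{"grip":1,"slide":[0,0,15],"spin":0},{"grip":1,"slide":[0,0,50],"spin":0},{"grip":1,"slide":[0,0,80],"spin":0},{"grip":1,"slide":[0,0,80],"spin":0}]'
python3 - <<'E'
from h import *
s=observe();t=s['tool_pos'];print(t,s['contact_force'],s['opening'])
out=[]
X=np.array([(20,-28,114),(-20,-28,114),(-20,28,114),(20,28,114)],float);a=.136
Y=np.c_[464+np.cos(a)*X[:,0]-np.sin(a)*X[:,1],-105.4+np.sin(a)*X[:,0]+np.cos(a)*X[:,1],X[:,2]]
for n in('side','scene'):
    f=snap(n,n+'2.png');im=f['img'].copy()
    for dz in(0,30): 
        p=proj(f,t+[0,0,dz]).round().astype(int); cv2.circle(im,p,1,(0,255,0) if dz==0 else (255,255,0),-1)
    cv2.polylines(im,[proj(f,Y).round().astype(int)],True,(0,255,0),1)
    q=proj(f,t).round().astype(int); q[1]=max(q[1],90); q[0]=max(q[0],80)
    out.append(cv2.resize(im[q[1]-90:q[1]+80,q[0]-65:q[0]+65],None,fx=3,fy=3,interpolation=cv2.INTER_CUBIC)); print(q-[65,90])
cv2.imwrite('pics/g2.png',np.hstack(out))
E
```

```text
t: 4.68
tool_pos: [465.3, -105.4, 161.5]
eef_rot: [[-0.137, 0.991, 0.004], [0.991, 0.137, 0.001], [0.001, 0.004, -1.0]]
contact_force: [-0.8, 0.0, -0.6]
opening: 0.1
grip_force: 0.0
[ 465.30891068 -105.35126459  161.52765387] [-0.84543888  0.03210735 -0.57091806] 0.08099238095406527
[215  81]
[215  53]
```

View pics/g2.png

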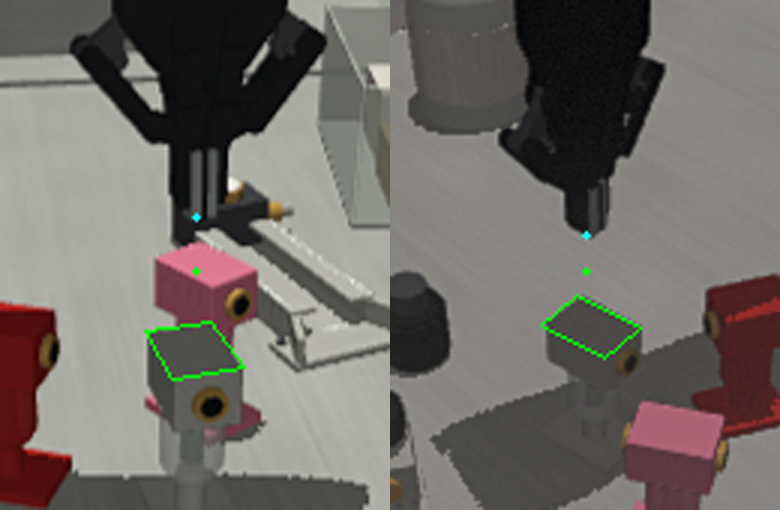

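The overlay confirms it: the fingertips are about 31 mm above the reported TCP (cyan, +30, sits on the tip), and the filter hasn't moved from its outline. I'll compensate by going 31 mm lower in every height.

```bash
python3 -m handwheel '[{"grip":0.1,"slide":[0,0,0],"spin":0},{"grip":0.1,"slide":[0,0,0],"spin":0},{"grip":0.1,"slide":[0,0,0],"spin":0},{"grip":0.1,"slide":[0,0,0],"spin":0},{"grip":0.1,"slide":[0,0,-30],"spin":0},{"grip":0.1,"slide":[0,0,-60],"spin":0},{"grip":0.1,"slide":[0,0,-90],"spin":0},{"grip":0.1,"slide":[0,0,-112],"spin":0},{"grip":0.1,"slide":[0,0,-112],"spin":0},{"grip":0.1,"slide":[0,0,-112],"spin":0}]'
```

```text
t: 6.02
tool_pos: [464.4, -105.6, 48.2]
eef_rot: [[-0.136, 0.991, 0.001], [0.991, 0.136, -0.0], [-0.0, 0.0, -1.0]]
contact_force: [0.6, 1.0, 0.3]
opening: 76.9
grip_force: 0.0
```

```bash
python3 -m handwheel '[{"grip":0.4,"slide":[0,0,0],"spin":0},{"grip":0.7,"slide":[0,0,0],"spin":0},{"grip":1,"slide":[0,0,0],"spin":0},{"grip":1,"slide":[0,0,0],"spin":0},{"grip":1,"slide":[0,0,0],"spin":0},{"grip":1,"slide":[0,0,0],"spin":0},{"grip":1,"slide":[0,0,0],"spin":0}]'
```

```text
t: 6.9
tool_pos: [464.3, -105.3, 48.3]
eef_rot: [[-0.136, 0.991, 0.001], [0.991, 0.136, 0.001], [0.001, 0.001, -1.0]]
contact_force: [-3.3, 1.0, 14.6]
opening: 39.3
grip_force: 59.5
```

```bash
python3 -m handwheel '[{"grip":1,"slide":[0,0,25],"spin":0},{"grip":1,"slide":[0,0,60],"spin":0},{"grip":1,"slide":[0,0,100],"spin":0},{"grip":1,"slide":[0,0,130],"spin":0},{"grip":1,"slide":[30,22,130],"spin":0.03},{"grip":1,"slide":[65,49,130],"spin":0.06},{"grip":1,"slide":[100,75,130],"spin":0.1},{"grip":1,"slide":[135,101,130],"spin":0.13},{"grip":1,"slide":[160,120,130],"spin":0.154},{"grip":1,"slide":[168,126,130],"spin":0.154},{"grip":1,"slide":[168,126,90],"spin":0.154},{"grip":1,"slide":[168,126,55],"spin":0.154},{"grip":1,"slide":[168,126,30],"spin":0.154},{"grip":1,"slide":[168,126,18],"spin":0.154},{"grip":1,"slide":[168,126,18],"spin":0.154},{"grip":1,"slide":[168,126,18],"spin":0.154}]'
python3 - <<'E'
from fit import *
s=observe();t=s['tool_pos'];R=s['eef_rot'];yaw=np.arctan2(R[1,1],R[0,1]);print(t,yaw,s['opening'],s['contact_force'])
z=t[2]-48.3
out=[]
for n in('side','scene'):
    f=snap(n,n+'3.png');im=f['img'].copy()
    def dr(p,X,col): cv2.polylines(im,[proj(f,T(p,X)).round().astype(int)],True,col,1)
    F=(t[0],t[1],yaw)
    dr(F,[(24,-32,z),(-24,-32,z),(-24,32,z),(24,32,z)],(0,255,0)); dr(F,[(20,-28,z+114),(-20,-28,z+114),(-20,28,z+114),(20,28,z+114)],(0,255,0))
    P=(584.8,179.4,.29)
    dr(P,[(-15,-80,28),(-15,80,28),(15,80,28),(15,-80,28)],(0,255,255)); dr(P,[(-52,-116,6),(52,-116,6),(52,-80,6),(-52,-80,6)],(255,255,0))
    q=(proj(f,(610,90,40))).round().astype(int); a=im[max(q[1]-85,0):q[1]+85,q[0]-70:q[0]+60]
    out.append(cv2.resize(a,(390,510),interpolation=cv2.INTER_CUBIC))
cv2.imwrite('pics/g3.png',np.hstack(out))
E
```

```text
t: 8.9
tool_pos: [632.6, 20.4, 66.6]
eef_rot: [[-0.287, 0.958, 0.001], [0.958, 0.287, 0.0], [-0.0, 0.001, -1.0]]
contact_force: [0.7, 0.4, -2.0]
opening: 39.4
grip_force: 61.8
[632.56846234  20.43887878  66.64175492] 0.29059179847547023 39.3694978521791 [ 0.6721686   0.36303795 -1.96454364]
```

View pics/g3.png

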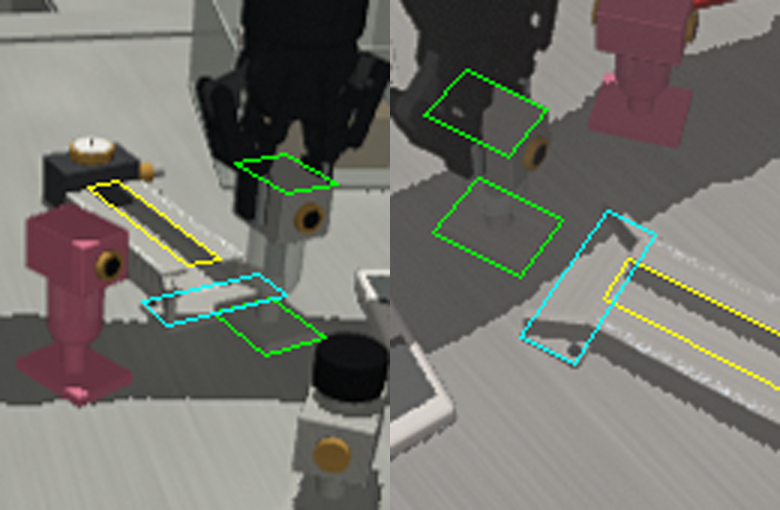

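The overlays agree with the image: foot and head outlines fall on the held filter, and the apron and slot outlines fall on the rail. In the rail frame the filter is at x≈0, y≈-166. Next I lower it and feed it in.

```bash
python3 -m handwheel '[{"grip":1,"slide":[0,0,-8.5],"spin":0},{"grip":1,"slide":[0,0,-8.5],"spin":0},{"grip":1,"slide":[-5,16.8,-8.5],"spin":0},{"grip":1,"slide":[-10,33.5,-8.5],"spin":0},{"grip":1,"slide":[-14,46.9,-8.5],"spin":0},{"grip":1,"slide":[-17,56.9,-8.5],"spin":0},{"grip":1,"slide":[-20,67,-8.5],"spin":0},{"grip":1,"slide":[-22,73.7,-8.5],"spin":0},{"grip":1,"slide":[-24,80.4,-8.5],"spin":0},{"grip":1,"slide":[-24,80.4,-8.5],"spin":0}]'
```

```text
t: 10.25
tool_pos: [607.8, 101.4, 57.0]
eef_rot: [[-0.287, 0.958, -0.0], [0.958, 0.287, 0.0], [0.0, -0.0, -1.0]]
contact_force: [-0.3, -0.1, -1.7]
opening: 39.1
grip_force: 61.8
```

```bash
python3 -m handwheel '[{"grip":1,"slide":[-4.5,14.9,0],"spin":0},{"grip":1,"slide":[-9,29.8,0],"spin":0},{"grip":1,"slide":[-13.4,44.7,0],"spin":0},{"grip":1,"slide":[-17.9,59.6,0],"spin":0},{"grip":1,"slide":[-22.3,74.5,0],"spin":0},{"grip":1,"slide":[-26.7,89.4,0],"spin":0},{"grip":1,"slide":[-30,100.6,0],"spin":0},{"grip":1,"slide":[-33,110,-1],"spin":0},{"grip":1,"slide":[-33,110,-2],"spin":0}]'
```

```text
t: 11.38
tool_pos: [574.7, 211.8, 54.8]
eef_rot: [[-0.288, 0.958, -0.0], [0.958, 0.288, 0.0], [0.0, -0.0, -1.0]]
contact_force: [0.7, -1.1, -2.2]
opening: 39.5
grip_force: 61.8
```

```bash
python3 -m handwheel '[{"grip":1,"slide":[-1.1,3.8,-1],"spin":0},{"grip":1,"slide":[-2.3,7.7,-2],"spin":0},{"grip":1,"slide":[-3.2,10.5,-2],"spin":0},{"grip":1,"slide":[-3.7,12.5,-2],"spin":0},{"grip":1,"slide":[-3.7,12.5,-2],"spin":0}]'; python3 -m handwheel '[{"grip":1,"slide":[-0.3,1,0],"spin":0},{"grip":1,"slide":[-0.3,1,0],"spin":0}]'
```

```text
t: 12.0
tool_pos: [573.3, 219.3, 55.4]
eef_rot: [[-0.283, 0.959, 0.002], [0.959, 0.283, -0.002], [-0.003, 0.002, -1.0]]
contact_force: [-6.8, -18.8, 38.3]
opening: 39.4
grip_force: 68.0
t: 12.25
tool_pos: [573.1, 220.3, 55.5]
eef_rot: [[-0.283, 0.959, 0.003], [0.959, 0.283, -0.002], [-0.002, 0.002, -1.0]]
contact_force: [-6.5, -18.2, 40.1]
opening: 39.0
grip_force: 68.4
```

The foot is on the floor and pressing down with 40 N. I'll ease up 2 mm and continue to the stop.

```bash
python3 -m handwheel '[{"grip":1,"slide":[0,0,2],"spin":0},{"grip":1,"slide":[0,0,2],"spin":0},{"grip":1,"slide":[-0.6,2,2],"spin":0},{"grip":1,"slide":[-0.6,2,2],"spin":0}]';  python3 -m handwheel '[{"grip":1,"slide":[-0.3,1,0],"spin":0},{"grip":1,"slide":[-0.5,1.6,0],"spin":0},{"grip":1,"slide":[-0.5,1.6,0],"spin":0}]'
```

```text
t: 12.75
tool_pos: [571.1, 225.5, 55.5]
eef_rot: [[-0.286, 0.958, 0.001], [0.958, 0.286, -0.001], [-0.001, 0.001, -1.0]]
contact_force: [-0.8, -6.9, 9.5]
opening: 39.1
grip_force: 64.7
t: 13.12
tool_pos: [570.7, 227.0, 55.5]
eef_rot: [[-0.286, 0.958, 0.001], [0.958, 0.286, -0.001], [-0.001, 0.001, -1.0]]
contact_force: [-1.4, -6.4, 10.8]
opening: 39.3
grip_force: 64.8
```

```bash
python3 -m handwheel '[{"grip":1,"slide":[-0.3,1,0],"spin":0},{"grip":1,"slide":[-0.3,1,0],"spin":0}]'; python3 -m handwheel '[{"grip":1,"slide":[-0.3,1,0],"spin":0},{"grip":1,"slide":[-0.3,1,0],"spin":0}]'; python3 -m handwheel '[{"grip":1,"slide":[-0.3,1,0],"spin":0},{"grip":1,"slide":[-0.3,1,0],"spin":0}]'
```

```text
t: 13.38
tool_pos: [570.3, 228.3, 55.5]
eef_rot: [[-0.286, 0.958, 0.001], [0.958, 0.286, -0.0], [-0.001, 0.001, -1.0]]
contact_force: [-1.6, -6.0, 10.9]
opening: 39.1
grip_force: 64.7
t: 13.62
tool_pos: [570.2, 228.6, 55.6]
eef_rot: [[-0.286, 0.958, 0.001], [0.958, 0.286, -0.001], [-0.001, 0.001, -1.0]]
contact_force: [0.9, -8.8, 11.8]
opening: 39.2
grip_force: 64.9
t: 13.88
tool_pos: [570.0, 229.7, 55.6]
eef_rot: [[-0.286, 0.958, 0.001], [0.958, 0.286, -0.001], [-0.001, 0.001, -1.0]]
contact_force: [-0.3, -7.8, 11.9]
opening: 39.2
grip_force: 64.8
```

```bash
python3 -m handwheel '[{"grip":1,"slide":[-0.3,1,0.5],"spin":0},{"grip":1,"slide":[-0.3,1,0.5],"spin":0}]'; python3 -m handwheel '[{"grip":1,"slide":[-0.3,1,0],"spin":0},{"grip":1,"slide":[-0.3,1,0],"spin":0}]'
python3 - <<'E'
from fit import *
s=observe();t=s['tool_pos'];z=6;yaw=.29
out=[]
for n in('side','scene'):
    f=snap(n,n+'4.png');im=f['img'].copy()
    def dr(p,X,col): cv2.polylines(im,[proj(f,T(p,X)).round().astype(int)],True,col,1)
    P=(584.8,179.4,.29)
    # expected filter at home
    dr(P,[(20,20,120),(-20,20,120),(-20,76,120),(20,76,120)],(0,255,0))
    dr(P,[(-24,16,14),(24,16,14)],(0,255,0))
    q=(proj(f,(572,225,60))).round().astype(int); a=im[max(q[1]-64,0):max(q[1]-64,0)+110,q[0]-45:q[0]+45]
    out.append(cv2.resize(a,(400,489),interpolation=cv2.INTER_CUBIC))
cv2.imwrite('pics/g4.png',np.hstack(out))
E
```

```text
t: 14.12
tool_pos: [569.7, 230.1, 55.7]
eef_rot: [[-0.286, 0.958, 0.001], [0.958, 0.286, -0.002], [-0.002, 0.001, -1.0]]
contact_force: [1.8, -9.0, 5.3]
opening: 39.5
grip_force: 63.9
t: 14.38
tool_pos: [569.5, 230.9, 55.9]
eef_rot: [[-0.285, 0.958, 0.001], [0.958, 0.285, -0.002], [-0.002, 0.001, -1.0]]
contact_force: [0.7, -11.0, 8.6]
opening: 38.9
grip_force: 64.6
```

View pics/g4.png

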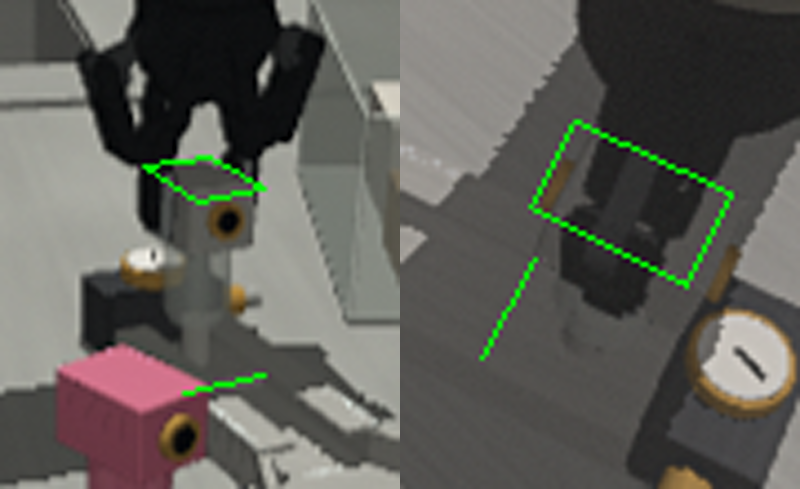

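The scene view shows the head a few mm past the home outline while the push force stays small. The filter is probably leaning in the grip with its foot at or near the stop. I'll move back to y≈48, release so it stands flat, rise clear and measure where it is.

```bash
python3 -m handwheel '[{"grip":1,"slide":[0.6,-2,0],"spin":0},{"grip":1,"slide":[1.2,-4.2,0],"spin":0},{"grip":1,"slide":[1.2,-4.2,0],"spin":0},{"grip":0.4,"slide":[1.2,-4.2,0],"spin":0},{"grip":0.1,"slide":[1.2,-4.2,0],"spin":0},{"grip":0.1,"slide":[1.2,-4.2,0],"spin":0},{"grip":0.1,"slide":[1.2,-4.2,0],"spin":0},{"grip":0.1,"slide":[1.2,-4.2,30],"spin":0},{"grip":0.1,"slide":[1.2,-4.2,80],"spin":0},{"grip":0.1,"slide":[1.2,-4.2,130],"spin":0},{"grip":0.1,"slide":[1.2,-4.2,130],"spin":0}]'
cat > m.py <<'E'
from fit import *
P=(584.8,179.4,.29)
def blobs(f,dbg=None):
    h=cv2.cvtColor(f['img'],cv2.COLOR_BGR2HSV); m=cv2.inRange(h,(8,90,40),(28,255,255))
    n,l,st,ce=cv2.connectedComponentsWithStats(m); return [(ce[i].round(1),st[i,4],st[i,:4]) for i in range(1,n) if st[i,4]>8]
for n in('side','scene','wrist'):
    f=snap(n,n+'5.png'); pickle.dump(f,open(n+'5.pkl','wb'))
    print(n,'pred -port,+port',proj(f,T(P,[(0,48-32,102),(0,48+32,102)])).round(1).tolist(), 'px/mm y',(proj(f,T(P,[(0,49,102)]))-proj(f,T(P,[(0,48,102)]))).round(2))
    for b in blobs(f): print('  ',*b)
E
python3 m.py
```

```text
t: 15.85
tool_pos: [571.5, 229.5, 189.3]
eef_rot: [[-0.287, 0.958, 0.005], [0.958, 0.287, 0.003], [0.002, 0.006, -1.0]]
contact_force: [0.2, 0.5, -1.1]
opening: 76.9
grip_force: 0.0
side pred -port,+port [[305.8, 135.5], [292.8, 126.9]] px/mm y [[-0.2  -0.13]]
   [305.4 136.2] 38 [302 132   8   9]
   [285.7 146. ] 45 [281 142  11   7]
   [307. 151.] 17 [306 148   3   7]
   [437.4 159.1] 147 [425 148  25  24]
   [293.6 181.7] 57 [290 177   9  11]
   [520.7 227.3] 715 [478 190  82  74]
   [230.3 197.3] 53 [228 192   7  12]
   [368.1 245.3] 122 [362 240  13  12]
scene pred -port,+port [[354.3, 290.6], [393.3, 309.4]] px/mm y [[0.61 0.29]]
   [558.   78.8] 23 [556  74   4   9]
   [322.4 160.2] 32 [320 156   5  10]
   [293.4 197.6] 13 [292 194   4   9]
   [324.8 204.5] 29 [323 200   5  10]
   [  2.9 221.1] 110 [  0 211  10  19]
   [213.8 216.2] 66 [209 212  10   9]
   [353.  288.7] 27 [350 284   7  11]
   [390.8 307.1] 39 [388 302   7  11]
   [399.2 333. ] 152 [388 318  25  25]
   [386.7 361.4] 169 [379 354  16  18]
wrist pred -port,+port [[281.3, 244.1], [281.5, 174.2]] px/mm y [[ 0.   -1.09]]
   [507.8 128.1] 4231 [461  59  99 139]
   [279.5 143.9] 326 [261 125  38  40]
   [324.3 142.6] 318 [315 135  20  17]
   [279.  179.4] 175 [268 175  23   9]
   [278.5 250.4] 32 [270 250  18   2]
   [558.5 308.7] 10 [557 306   3   6]
```

```bash
python3 - <<'E'
from fit import *
P=(584.8,179.4,.29)
f=pickle.load(open('wrist5.pkl','rb')); g=cv2.cvtColor(f['img'],6)
pr=lambda *X:proj(f,T(P,[X]))[0].round(1)
print('gauge',pr(0,102.5,58),'blockfront x-30,30',pr(-30,80,46),pr(30,80,46),'blockback',pr(0,125,46),'head -y,+y',pr(0,20,120),pr(0,76,120),'ports',pr(0,15,102),pr(0,81,102))
print('lip mouth',pr(-15,-80,28),pr(15,-80,28),'apron',pr(-52,-116,6),pr(52,-116,6),'head x',pr(-20,48,120),pr(20,48,120))
for a,b in((274,286),(250,256),(304,310)): print(a,{r:int(v) for r,v in zip(range(100,270),g[100:270,a:b].mean(1))}.values())
print(g[205:215,230:330].mean(0).astype(int))
E
```

```text
gauge [281.3 144.1] blockfront x-30,30 [252.1 165.6] [310.3 165.7] blockback [281.3 120.2] head -y,+y [281.4 247.6] [281.6 182.7] ports [281.3 245.1] [281.5 173. ]
lip mouth [268.6 294.4] [293.  294.4] apron [241.5 309.6] [319.8 309.7] head x [257.3 216.1] [305.7 216.2]
274 dict_values([166, 166, 166, 166, 167, 167, 167, 167, 167, 167, 167, 167, 167, 168, 168, 168, 168, 168, 169, 169, 169, 146, 65, 75, 78, 96, 141, 170, 180, 207, 222, 222, 222, 222, 221, 213, 190, 187, 184, 174, 171, 179, 185, 187, 186, 186, 183, 189, 207, 218, 222, 222, 223, 222, 222, 222, 222, 222, 222, 222, 218, 195, 160, 141, 87, 71, 91, 135, 127, 103, 101, 94, 95, 85, 48, 9, 24, 56, 76, 78, 78, 78, 77, 76, 69, 75, 88, 92, 94, 93, 93, 93, 93, 93, 93, 93, 93, 93, 93, 93, 93, 93, 93, 92, 92, 93, 92, 92, 92, 92, 92, 92, 92, 92, 92, 92, 92, 92, 92, 92, 92, 92, 92, 92, 92, 92, 92, 92, 92, 92, 92, 92, 92, 92, 92, 91, 92, 91, 92, 92, 92, 92, 92, 92, 92, 92, 92, 92, 90, 81, 75, 80, 90, 94, 94, 95, 95, 100, 125, 160, 176, 176, 176, 176, 176, 176, 176, 176, 176, 176])
250 dict_values([160, 160, 161, 161, 161, 161, 161, 162
[... 1007 characters left out ...]
5, 95, 95, 95, 95, 95, 95, 95, 95, 94, 94, 94, 95, 94, 94, 94, 93, 94, 94, 93, 93, 93, 94, 93, 93, 94, 93, 93, 93, 94, 93, 93, 93, 94, 93, 93, 93, 93, 93, 93, 93, 93, 93, 93, 93, 93, 93, 93, 93, 93, 93, 93, 93, 93, 93, 93, 93, 93, 93, 93, 93, 93, 93, 93, 93, 93, 93, 93, 93, 93, 93, 93, 93, 93, 94, 94, 93, 93, 93, 93, 93, 93, 94, 94, 93, 93, 93, 93, 93, 93, 93, 93, 93, 93, 93, 116, 165, 186])
[89 89 90 89 89 89 88 87 87 88 88 88 88 88 88 88 89 90 96 96 96 95 93 93
 94 77 84 93 94 93 91 92 93 92 92 92 92 92 92 94 90 90 91 92 93 93 93 93
 94 93 92 91 92 92 91 91 92 92 94 92 90 90 91 92 93 93 92 90 92 92 91 90
 85 74 94 94 94 93 91 93 94 93 92 92 92 91 90 90 90 90 92 92 92 91 90 91
 91 91 90 90]
```

Wrist profile: the rail matches its fit within 1 mm, and the filter stands upright about 1–1.5 mm short of home. I'll regrip it, lift it slightly off the floor, and push gently until it touches the stop.

```bash
python3 -m handwheel '[{"grip":0.1,"slide":[-0.8,-4.4,-40],"spin":0},{"grip":0.1,"slide":[-0.8,-4.4,-90],"spin":0},{"grip":0.1,"slide":[-0.8,-4.4,-120],"spin":0},{"grip":0.1,"slide":[-0.8,-4.4,-132],"spin":0},{"grip":0.1,"slide":[-0.8,-4.4,-132],"spin":0},{"grip":0.5,"slide":[-0.8,-4.4,-132],"spin":0},{"grip":1,"slide":[-0.8,-4.4,-132],"spin":0},{"grip":1,"slide":[-0.8,-4.4,-132],"spin":0},{"grip":1,"slide":[-0.8,-4.4,-132],"spin":0},{"grip":1,"slide":[-0.8,-4.4,-132],"spin":0}]'; python3 -m handwheel '[{"grip":1,"slide":[0,0,2],"spin":0},{"grip":1,"slide":[0,0,2],"spin":0},{"grip":1,"slide":[0,0,2],"spin":0}]'
```

```text
t: 17.25
tool_pos: [569.6, 224.9, 54.7]
eef_rot: [[-0.287, 0.958, 0.002], [0.958, 0.287, 0.001], [0.001, 0.002, -1.0]]
contact_force: [0.1, -0.3, 4.8]
opening: 39.2
grip_force: 60.4
t: 17.62
tool_pos: [568.6, 224.5, 55.5]
eef_rot: [[-0.287, 0.958, -0.0], [0.958, 0.287, 0.0], [0.0, -0.0, -1.0]]
contact_force: [1.4, -0.2, -1.6]
opening: 39.3
grip_force: 60.5
```

```bash
python3 -m handwheel '[{"grip":1,"slide":[1.9,0.6,0],"spin":0},{"grip":1,"slide":[1.9,0.6,0],"spin":0},{"grip":1,"slide":[1.6,1.6,0],"spin":0},{"grip":1,"slide":[1.6,1.6,0],"spin":0}]'; python3 -m handwheel '[{"grip":1,"slide":[-0.3,1,0],"spin":0},{"grip":1,"slide":[-0.3,1,0],"spin":0}]';python3 - <<'E'
from h import *
print(observe()['moment'])
E
```

```text
t: 18.12
tool_pos: [570.3, 226.2, 55.4]
eef_rot: [[-0.287, 0.958, -0.0], [0.958, 0.287, -0.0], [0.0, -0.0, -1.0]]
contact_force: [1.0, -0.3, -3.1]
opening: 39.5
grip_force: 60.5
t: 18.38
tool_pos: [570.2, 226.6, 55.6]
eef_rot: [[-0.287, 0.958, 0.0], [0.958, 0.287, -0.0], [-0.0, -0.0, -1.0]]
contact_force: [0.2, -4.0, -0.1]
opening: 39.3
grip_force: 60.8
[-0.99663112 -0.17327227 -0.05428967]
```

It touched the stop (−4 N in y with nothing else loaded). I'll add a slight extra push, lower to the floor, release and rise.

```bash
python3 -m handwheel '[{"grip":1,"slide":[-0.1,0.5,0],"spin":0},{"grip":1,"slide":[-0.1,0.5,-1],"spin":0},{"grip":1,"slide":[-0.1,0.5,-1.5],"spin":0},{"grip":1,"slide":[-0.1,0.5,-1.5],"spin":0}]'; python3 -m handwheel '[{"grip":0.8,"slide":[0,0,0],"spin":0},{"grip":0.5,"slide":[0,0,0],"spin":0},{"grip":0.1,"slide":[0,0,0],"spin":0},{"grip":0.1,"slide":[0,0,0],"spin":0},{"grip":0.1,"slide":[0,0,0],"spin":0},{"grip":0.1,"slide":[0,0,30],"spin":0},{"grip":0.1,"slide":[1.5,2.5,80],"spin":0},{"grip":0.1,"slide":[1.5,2.5,133],"spin":0},{"grip":0.1,"slide":[1.5,2.5,133],"spin":0},{"grip":0.1,"slide":[1.5,2.5,133],"spin":0}]'
python3 m.py | grep -A12 -E 'scene|wrist' | grep -E 'pred|\[(35|39|38|27)'
python3 - <<'E'
from fit import *
P=(584.8,179.4,.29)
f=pickle.load(open('wrist5.pkl','rb')); g=cv2.cvtColor(f['img'],6)
pr=lambda *X:proj(f,T(P,[X]))[0].round(1)
print('blockback',pr(0,125,46),'front',pr(-30,80,46),'head -y,+y',pr(0,20,120),pr(0,76,120),pr(-20,48,120),pr(20,48,120))
print(g[115:125,274:286].mean(1).astype(int),'176:',g[170:190,274:286].mean(1).astype(int),'240:',g[240:260,274:286].mean(1).astype(int))
print(g[205:215,250:262].mean(0).astype(int),'298:',g[205:215,298:312].mean(0).astype(int))
E
```

```text
t: 18.88
tool_pos: [570.5, 226.8, 54.7]
eef_rot: [[-0.286, 0.958, 0.001], [0.958, 0.286, -0.0], [-0.0, 0.0, -1.0]]
contact_force: [-1.2, -7.0, 10.8]
opening: 39.0
grip_force: 62.2
t: 20.12
tool_pos: [571.1, 230.3, 186.7]
eef_rot: [[-0.287, 0.958, -0.0], [0.958, 0.287, 0.0], [0.0, -0.0, -1.0]]
contact_force: [1.0, 0.4, -0.2]
opening: 77.1
grip_force: 0.0
scene pred -port,+port [[354.3, 290.6], [393.3, 309.4]] px/mm y [[0.61 0.29]]
   [353.2 289.5] 26 [351 285   6  11]
   [391.  308.3] 41 [388 303   7  12]
   [399.1 333.1] 152 [388 318  25  25]
   [386.7 361.4] 169 [379 354  16  18]
wrist pred -port,+port [[279.9, 244.4], [280.0, 174.6]] px/mm y [[ 0.   -1.09]]
   [278.2 144.4] 332 [259 125  39  40]
   [278.9 178.6] 177 [268 174  23  10]
   [279.2 249.7] 40 [271 249  18   3]
blockback [280.1 120.5] front [251.  165.9] head -y,+y [279.8 248. ] [279.9 183.1] [255.7 216.5] [304.1 216.5]
[169 169 169 170 170 170 149  75  73  80] 176: [94 94 90 67  9 18 48 73 78 78 78 78 76 70 73 86 91 93 93 94] 240: [ 92  92  91  92  92  92  92  90  83  74  78  87  94  95  95  95  95 114
 156 176]
[94 93 94 94 93 76 83 93 93 93 91 92] 298: [92 92 91 90 85 75 92 93 93 91 93 94 93 92]
```

The head edges are now within about 0.2 mm of the home position relative to the block, the filter is centred in x, and the gripper is clear. Handing in.

```bash
python3 -c "
from station import close_job; print(close_job())"
```

```text
the job is handed in; nothing more can be done
None
```

The filter is in the rail with its foot under the lips, slid home against the dark block and released, and the job is handed in at about 20 s; the regulator, the silencer and the pink and red look-alikes were not handled. On the first grasp the shut fingers pressed on the filter's head with 88 N, because the fingertips sit about 31 mm above the reported TCP; it stayed upright and did not move.

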